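# Close the boiler filler of a bench steam cleaner

### The arm

A 6-joint arm with a two-finger parallel gripper is mounted at the origin on the work surface. World frame = base frame: x ahead of the robot, y to its left, z up, the work surface at z = 0. Lengths are in mm, angles in rad, forces in N, time in s.
With the tool pointing down it reaches from about 400 to 925 mm from the base axis. Payload 12.5 kg.
Tool frame: the origin (TCP) lies at the very end of the fingers, on their centre line; the grasp point (between the pads) lies 19 mm behind it; z points along the fingers, y is the line along which they close (so a half turn about z gives the same grasp; the last joint's range is limited). The gripper opens to 95 mm and grips with 3 to 60 N. Pads are 20 mm wide; open, the fingers measure 119 mm over their backs; the gripper's body (75 mm by 180 mm) begins 59 mm behind the grasp point.
Start: joints at [1.145, 0.491, 1.559, -0, 1.092, -0.106], TCP at [196.469, 593.335, 214.661] pointing down, gripper open.
Joint ranges: [-3.1, 3.1], [-0.84, 2.19], [0.05, 2.79], [-1.13, 4.28], [0.06, 2.93], [-2.69, 2.69]. Speed limits (rad/s): [2.22, 2.22, 2.79, 3.14, 3.14, 3.14].

### API

Orientations are given as [roll, pitch, yaw] about the fixed x, y, z axes, in that order (R = Rz(yaw) Ry(pitch) Rx(roll)).
In Python, from cell import * gives the robot as it stands.
- The arm moves only by the tool jog_arm, never from a script. Its argument "targets" is a list of rows, each an object with "turn": the turn, a rotation vector about the world's x, y, z in degrees, a list of three; "slide": the shift along the world's x, y, z in mm, a list of three; "claw": the opening in per cent of the stroke, from 0 (shut) to 100 (fully open). In form: [{"turn": [wx, wy, wz], "slide": [x, y, z], "claw": claw}, ...]. A call has 1 to 5 rows; each row shifts and turns the commanded pose from where the row before left it; what a row does not reach is not made up. A row lasts 1/8 s, in which the tool goes at most 62.5 mm and 10.7 degrees, less where a joint would pass 70% of its speed; a pose out of reach is approached as far as the arm can. A call with a gripper value outside its range is refused whole. The fingers move at their own pace and stop on an object; the grip force is fixed at half the most. Time passes only in rows, so rows that do not move let the fingers close. It gives the time, the measured TCP pose, the force, the opening and the grip force at its end, in the units of the state.
- state(): the state, without advancing time (a new reading comes with each control period).
- read_camera(name): name is "side" or "top"; returns a dict with "frame" (420x560x3 uint8, blue, green, red), "mtx" (3x3 intrinsics, pixels), "k1" (the pictures are not rectified: a ray, as slopes to the right and down, at radius r is drawn at 1 + k1 r^2 times it, then the intrinsics apply), "R" (3x3) and "t" (3): a world point X has camera coordinates R X + t. Camera axes: x right, y down, z forward; pixel columns grow to the right and rows downward; lengths in mm; the calibration is good to about 2 mm. A picture is of the moment at which its call begins. There is no depth.
- job_done(): hands the job in; it is judged then, once.
Trained networks look in the newest picture that a camera, given by its name, has taken for a name from the list of things; names that differ only in an ending like _2 or _b are one class to them, and where a whole thing is asked for, a point or a joint stands for the part that bears it (a point fixed in the world has none). Each returns a list of dicts, best first, with "conf" (0 to 1); they miss things now and then, are a little off and sometimes report something else, mostly with a low value. They report only what shows in the picture. A call takes as long as a camera call.
- look_for(query, camera): "xy" ([column, row] in pixels, amid what is visible of it).
The state is a dict: "t": time; "joints": joint angles; "qvel": joint speeds; "tau": joint torques, N m; "eef_pos": TCP position; "tcp_rot": TCP orientation; "ft_force": force on the tool from outside, world axes, zero at the start; "moment": the same for the moment, N m; "opening": opening from 0.0 (shut) to 1.0 (fully open); "grip_force": force on a finger pad.
Only numpy, scipy, OpenCV 4.12 (cv2) and the standard library are available. Lean on these libraries where they do the work, as an engineer would, in place of code of your own. Each camera call takes 0.05 s, during which the arm holds its last target. There are 200 camera calls.

### The job

The steam cleaner on the watchmaker's bench has been filled. Lift the orange funnel out of its sloping brass filler neck and stand it in the open mouth of the white refill bottle; then close the neck with the red hexagonal cap: set the cap squarely on the thread, turn it backward (anticlockwise as you face the cap) until you feel the thread start drop, and only then drive it forward, without cross-threading, until it is fully home and snug. Let go of everything, and do not knock over or shove the watch tools that stand about or the bottle.

Things in the scene. Friction and masses are not known exactly. Their poses are not given: they have to be found in the camera images.
- steamer: White steam cleaner, fixed: 260 mm deep (x), 240 wide, 199 high; its front (-x) shoulder slopes 30 degrees and carries the neck. Origin: centre of its underside. On the shoulder 91 mm towards +y from the neck sits a gauge 48 mm across, 16 mm high; on the flat top behind, a valve 36 mm and a handle 43 mm high; low on the front a nozzle and a drip lip stick out 50 mm.
- neck: Brass filler neck. Origin: centre of its rim; z outward along its axis, 30 degrees from vertical. Tube 38 mm outside (top 3.5 mm: 36), 22 inside, standing 24 mm off the shoulder. Right-hand two-start outside thread: 2 ridges 2.5 mm thick, 46.6 mm over all, 14 mm lead, 205 degrees long. They start bluntly at +x and -x, 5.5 mm (mid ridge) below the rim, and fall clockwise (forward) from there.
- thread_drop (a point): At the rim's centre, z along the neck, x 20 degrees anticlockwise (backward) of a thread start: where either lug of the cap lies just after it was turned back off a thread start and dropped 7 mm onto the other ridge. The cap's origin is then about 12 mm below the rim; from 11.3 mm down the lugs pass forward under the ridges.
- thread_home (a point): At the rim's centre, z along the neck, x 120 degrees clockwise (forward) of a thread start: about where a lug lies when the cap is tight. Pushed down, the cap's roof meets the rim (cap origin 15.5 mm below it) some 70 degrees forward of the thread starts; the lugs draw up tight under the ridges at about 110 degrees; more turn only squeezes.
- cap: Red hexagonal cap, 56 mm across flats, 30 mm high, 120 g, open below: cavity 50 mm wide, 15.5 deep. Origin: centre of its mouth (underside); z up through its closed top. Flats face x and every 60 degrees on. Stands mouth down on a 3 mm mat, any way round, a neighbour 55 to 80 mm off on two opposite sides. In the thread it advances 14 mm a turn.
- cap_lug (a point): Centre of one of the cap's two brass lugs inside the wall, at +x (the other at -x), 3 mm above the mouth; each 3 mm thick, 8 mm (20 degrees) long, reaching in to 41 mm diameter; white bars on the top mark them. With the lugs on top of the ridges at the thread starts the cap's origin is 5.8 mm below the rim, 0.39 mm lower per 10 degrees farther forward.
- funnel: The orange filling funnel, 50 g, standing in the neck (its z along the neck's z) at the start. Origin: centre of the stem's lower end; z up through the wide end. Stem 18 mm in diameter and 20 mm long, a cone from there to 56 mm diameter at 38 mm height, then a straight grip band 56 mm in diameter up to 62 mm. In the neck its origin is about 22 mm below the rim.
- bottle: The loose white refill bottle, upright on a 3 mm mat, 450 g, 72 mm in diameter and 105 mm high. Origin: centre of its underside; z up. Its open neck is 46 mm in outer and 40 mm in inner diameter. A funnel in it rests with its cone on the mouth, funnel origin about 74 mm above the bottle's.
- loupe: Black eye loupe, upright, foot 38 mm in diameter, 49 mm high, beside the cap. Origin: centre of its underside. Leave it alone.
- die_brass: Brass press die, 32 mm in diameter, 26 mm high, beside the cap. Origin: centre of its underside. Leave it alone.
- die_steel: Steel press die, 34 mm in diameter, 22 mm high, beside the bottle. Origin: centre of its underside. Leave it alone.
- oil_cup: Red oil cup with a glass lid, 34 mm in diameter, 34 mm high, beside the bottle. Origin: centre of its underside. Leave it alone.
- driver_stand: Round aluminium screwdriver stand, 117 mm in diameter, 42 mm high, with six screwdrivers that rise to 133 mm. Origin: centre of its underside. Leave it alone.
- dust_cover: Clear domed dust cover over a watch movement, 90 mm in diameter, 54 mm high. Origin: centre of its underside. Leave it alone.

How it is judged:
By the outcome, as a careful person would: the job done as asked, in the order asked, and still so for the second after the job is handed in, with the robot touching nothing.
It also fails if it takes over 67 s, if anything falls off the work surface, if the arm or the gripper's body presses on something with over 40 N, if the wrist force passes 120 N, or if a joint passes its speed limit or range.

## Working session

There is one attempt and no reset: what is moved stays moved. The work goes in short steps, Python scripts to look and compute and a tool call to move; the robot and the scene stay as the last step left them, time stands still between calls to the robot, and variables do not carry over. Pictures are saved under pics/ and viewed, at most 10 in all, crops included, and the job is handed in when it is done.

Besides the shell and the picture viewer there is one more tool, called after "Emit:" by a JSON object that holds its "name" and its "arguments". jog_arm: Moves the arm, as the interface text tells. Its arguments: {"type":"object","properties":{"targets":{"type":"array","items":{"type":"object","properties":{"turn":{"type":"array","items":{"type":"number"}},"slide":{"type":"array","items":{"type":"number"}},"claw":{"type":"number"}}}}},"required":["targets"]}

```bash
ls; mkdir -p pics
python3 - <<'E'
from cell import *
import cv2,numpy as np
for c in("side","top"):
    d=read_camera(c); cv2.imwrite(f"pics/{c}0.png",d["frame"]); print(c,d["mtx"].tolist(),d["k1"],d["R"].tolist(),d["t"].tolist())
    for n in "neck cap cap_lug funnel bottle loupe die_brass die_steel oil_cup driver_stand dust_cover steamer".split():
        print(n,[(np.round(r["xy"]).tolist(),round(r["conf"],2)) for r in look_for(n,c)[:3]])
print(state())
E
```

```text
pics
side [[515.8902650195906, 0.0, 285.57460303772973], [0.0, 515.8902650195906, 206.470833114489], [0.0, 0.0, 1.0]] -0.07397961512218341 [[-0.9996660629357834, -0.02498493139785138, -0.006596651992842192], [-0.012519335573700949, 0.691583870818827, -0.7221876597256706], [0.022605947254275244, -0.721863908798807, -0.6916657200718018]] [528.8109805552542, 90.26453789849654, 1243.6116242081616]
neck [([266.0, 171.0], 0.71), ([299.0, 160.0], 0.58)]
cap [([338.0, 345.0], 0.61)]
cap_lug [([338.0, 347.0], 0.68)]
funnel [([279.0, 155.0], 0.89), ([320.0, 151.0], 0.52)]
bottle [([319.0, 154.0], 0.59)]
loupe [([307.0, 339.0], 0.92)]
die_brass [([376.0, 360.0], 0.68)]
die_steel [([282.0, 158.0], 0.46)]
oil_cup []
driver_stand [([236.0, 120.0], 0.67), ([306.0, 337.0], 0.5)]
dust_cover [([211.0, 393.0], 0.82)]
steamer [([234.0, 205.0], 0.93), ([338.0, 350.0], 0.56)]
top [[381.6635475136047, 0.0, 272.6175540241897], [0.0, 381.6635475136047, 202.03613808451922], [0.0, 0.0, 1.0]] -0.01785972385316177 [[-0.004334043870980735, -0.9999826330961549, -0.003993691250656329], [-0.9950084073088707, 0.00471
[... 545 characters left out ...]
3)]
steamer [([303.0, 157.0], 0.74)]
{'t': 1.3, 'joints': array([ 1.14537273e+00,  4.90894454e-01,  1.55892397e+00,  8.80158142e-07,
        1.09167790e+00, -1.05584639e-01]), 'qvel': array([ 0.00047236,  0.00143316, -0.00039709,  0.00278118,  0.00069494,
       -0.00084744]), 'tau': array([ 1.70128897e-03, -6.12482142e+01, -2.58433360e+01,  6.92974054e-02,
        4.45557036e-02, -2.69650934e-05]), 'eef_pos': array([196.48240915, 593.32447951, 214.65612276]), 'tcp_rot': array([3.14149678e+00, 9.37524763e-06, 2.82175329e+00]), 'ft_force': array([-0.56171871,  0.00676718,  0.38505546]), 'moment': array([ 0.00333883,  0.03729484, -0.00074674]), 'grip_force': 0.0, 'opening': 1.0041689877364177}
```

Run:
```python
import cv2
a=cv2.imread("pics/top0.png");b=cv2.imread("pics/side0.png")
cv2.imwrite("pics/t0.png",cv2.resize(a[120:300,130:430],(800,480),interpolation=cv2.INTER_CUBIC))
cv2.imwrite("pics/s0.png",cv2.resize(b[70:420,150:450],(686,600*350//350),interpolation=cv2.INTER_CUBIC)[:600])
```

```text
(no output)
```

View pics/t0.png

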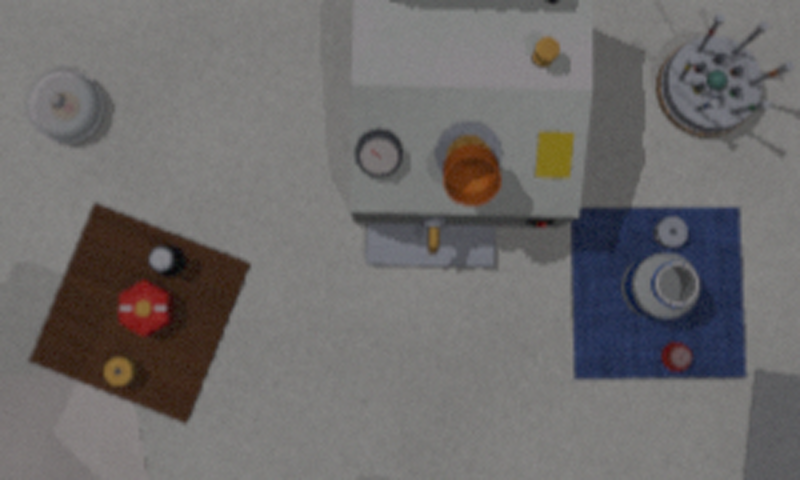

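View pics/s0.png

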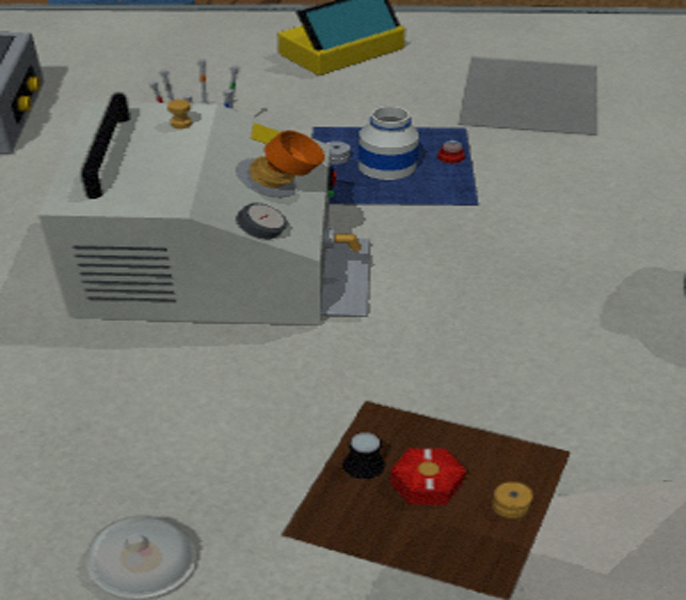

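Top crop: the funnel rim is at about px (307,184), the cap at (183.6,235) with its marks along world y, and the bottle mouth at (384,227). The cap's neighbours lie along x. I'll fit centroids with a silhouette model next.

```bash
cat > h.py <<'E'
from cell import *
import cv2,numpy as np
from scipy.optimize import least_squares
def proj(d,X):
    c=np.atleast_2d(X)@np.array(d["R"]).T+d["t"]; s=c[:,:2]/c[:,2:]
    s=s*(1+d["k1"]*(s**2).sum(1,keepdims=True)); m=d["mtx"]
    return s*[m[0][0],m[1][1]]+[m[0][2],m[1][2]]
def unplane(d,uv,z):
    return least_squares(lambda p:proj(d,[p[0],p[1],z])[0]-uv,[550,0]).x
def tri(ds,uvs): return least_squares(lambda p:np.concatenate([proj(d,p)[0]-u for d,u in zip(ds,uvs)]),[550,0,100])
def frame(th,yaw=0):  # axis tilted th deg towards -x
    a,b=np.radians(-th),np.radians(yaw)
    return np.array([[np.cos(b),-np.sin(b),0],[np.sin(b),np.cos(b),0],[0,0,1]])@np.array([[np.cos(a),0,np.sin(a)],[0,1,0],[-np.sin(a),0,np.cos(a)]])
def sil(d,prof,T,F,n=72,S=8):  # centroid of silhouette of a revolved profile [(r,z)]
    a=np.linspace(0,2*np.pi,n,endpoint=False); im=np.zeros((420*S,560*S),np.uint8)
    for (r0,z0),(r1,z1) in zip(prof,prof[1:]):
        P=np.vstack([np.c_[r*np.cos(a),r*np.sin(a),0*a+z] for r,z in((r0,z0),(r1,z1))])@F.T+T
        cv2.fillConvexPoly(im,cv2.convexHull(((proj(d,P)+.5)*S).astype(np.int32)),255)
    m=cv2.moments(im,True); return np.array([m["m10"]/m["m00"],m["m01"]/m["m00"]])/S-.5,m["m00"]/S/S
def cmask(d,uv,h0,h1,smin=110,win=35,vmin=60):
    hsv=cv2.cvtColor(d["frame"],cv2.COLOR_BGR2HSV); m=cv2.inRange(hsv,(h0,smin,vmin),(h1,255,255)) if h0<=h1 else cv2.inRange(hsv,(h0,smin,vmin),(180,255,255))|cv2.inRange(hsv,(0,smin,vmin),(h1,255,255))
    u,v=map(int,uv); w=np.zeros_like(m); w[max(v-win,0):v+win,max(u-win,0):u+win]=255; m&=w
    n,l,s,c=cv2.connectedComponentsWithStats(m); k=1+np.argmax(s[1:,4]); return c[k],s[k,4]
FUN=[(9,0),(9,20),(28,38),(28,62)]
E
python3 - <<'E'
from h import *
D={c:read_camera(c) for c in("side","top")}; ds=[D["side"],D["top"]]
hs=[cv2.cvtColor(d["frame"],cv2.COLOR_BGR2HSV) for d in ds]
print("hsv funnel",hs[1][184,307],hs[0][158,279],"neck",hs[1][174,303],hs[0][171,266],"cap",hs[1][241,183],hs[0][350,332],"steam",hs[1][150,290])
for nm,uvs,h in(("funnel",[(279,157),(307,184)],(3,13)),("cap",[(338,346),(183,235)],(170,5))):
    ob=[cmask(d,u,*h) for d,u in zip(ds,uvs)]; print(nm,[(c.round(1),a) for c,a in ob])
    print(" tri",(lambda r:(r.x.round(1),r.fun.round(2)))(tri(ds,[c for c,a in ob])))
print("bottle mouth top z108",unplane(D["top"],[383.9,226.9],108)," side", unplane(D["side"],[150+390*.4373,70+117*.5833],108))
print("cap top z33",unplane(D["top"],[130+143*.375,120+308*.375],33),unplane(D["side"],[150+429*.4373,70+468*.5833],33))
for n,u,z in(("loupe",(163,260),49),("dieb",(118,371),29),("gauge",(379,154),170)):print(n,unplane(D["top"],[130+u[0]*.375,120+u[1]*.375],z))
E
```

```text
hsv funnel [ 12 222  93] [ 12 234 147] neck [ 15 182 108] [ 20 168 126] cap [  1 196 126] [  1 233 150] steam [  0   4 133]
funnel [(array([278. , 159.3]), np.int32(450)), (array([306.4, 185.2]), np.int32(382))]
 tri (array([545.5, -58.1, 206.1]), array([ 0.23,  0.04,  0.02, -0.27]))
cap [(array([336.4, 347.9]), np.int32(772)), (array([183.5, 235. ]), np.int32(276))]
 tri (array([419.9, 305. ,  20.7]), array([ 0.15,  0.01,  0.03, -0.24]))
bottle mouth top z108 [ 438.41851937 -285.13194833]  side [ 441.62847503 -273.33946044]
cap top z33 [417.60920373 301.76074198] [418.45554463 301.34759968]
loupe [471.26309384 276.34649731]
dieb [346.41812096 329.91699389]
gauge [570.96110457  31.66066752]
```

Run:
```python
from h import *
D={c:read_camera(c) for c in("side","top")}; ds=[D["side"],D["top"]]
F=frame(30); uvs=[(279,157),(307,184)]
ob=[cmask(d,u,3,13,smin=185,vmin=40) for d,u in zip(ds,uvs)]
def res(p): return np.concatenate([sil(d,FUN[1:],p,F)[0]-c for d,(c,a) in zip(ds,ob)])
r=least_squares(res,[565,-58,165],diff_step=1e-2); T=r.x
print("funnel origin",T.round(1),r.fun.round(2),[sil(d,FUN[1:],T,F)[1] for d in ds],[a for c,a in ob],"rim",(T+F[:,2]*22).round(1))
rim=T+F[:,2]*22
def circ(r,z,T,F): a=np.linspace(0,2*np.pi,60); return np.c_[r*np.cos(a),r*np.sin(a),0*a+z]@F.T+T
I=np.eye(3);B=np.array([438.4,-285.1,3]);C=np.array([418,301.5,3])
h=np.radians(30+60*np.arange(7)); q=np.radians(90)
hexp=lambda z:np.c_[32.33*np.cos(h+q),32.33*np.sin(h+q),0*h+z]+C
cur=[circ(28,62,T,F),circ(28,38,T,F),circ(19,0,rim,F),circ(19,-24,rim,F),circ(23,105,B,I),circ(36,0,B,I),hexp(30),hexp(0)]
out=[]
for d,cs in((ds[0],[(279,157),(322,150),(337,347)]),(ds[1],[(307,184),(380,227),(183,235)])):
    row=[]
    for c in cs:
        k=6;w=22; u,v=c; im=cv2.resize(d["frame"][v-w:v+w,u-w:u+w],None,fx=k,fy=k,interpolation=cv2.INTER_CUBIC)
        im=cv2.convertScaleAbs(im,alpha=1.4)
        for X in cur: cv2.polylines(im,[((proj(d,X)-[u-w,v-w]+.5)*k*8).astype(np.int32)],False,(255,255,0),1,cv2.LINE_AA,3)
        row.append(im)
    out.append(np.hstack(row))
cv2.imwrite("pics/ov1.png",np.vstack(out))
```

```text
funnel origin [570.4 -58.2 163.7] [ 0.    0.    0.01 -0.  ] [515.6875, 415.53125] [np.int32(436), np.int32(330)] rim [559.4 -58.2 182.8]
```

View pics/ov1.png

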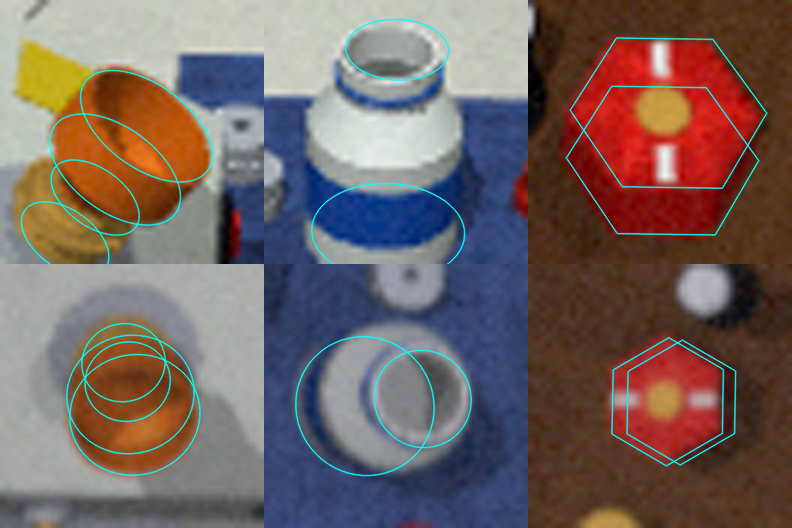

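The overlays match to about 1 px for the funnel and cap. The bottle mouth is near (440,-282). Moving to a pose above the funnel, with the fingers closing along y.

Emit:
{"name": "jog_arm", "arguments": {"targets": [{"turn": [0,0,2.3],"slide": [28,-40,7],"claw": 100},{"turn": [0,0,2.3],"slide": [28,-40,7],"claw": 100},{"turn": [0,0,2.3],"slide": [28,-40,7],"claw": 100},{"turn": [0,0,2.3],"slide": [28,-40,7],"claw": 100},{"turn": [0,0,2.3],"slide": [28,-40,7],"claw": 100}]}}

```text
t: 2.12
eef_pos: [337.2, 392.0, 250.0]
tcp_rot: [3.141, 0.0, 3.024]
ft_force: [0.1, -0.1, 0.3]
opening: 1.003
grip_force: 0.0
```

Emit:
{"name": "jog_arm", "arguments": {"targets": [{"turn": [0,0,2.3],"slide": [28,-40,7],"claw": 100},{"turn": [0,0,2.3],"slide": [28,-40,7],"claw": 100},{"turn": [0,0,2.2],"slide": [28,-40,7],"claw": 100},{"turn": [0,-3.75,0],"slide": [12,-41,-1],"claw": 100},{"turn": [0,-3.75,0],"slide": [12,-41,-1],"claw": 100}]}}

```text
t: 2.75
eef_pos: [445.0, 189.9, 268.7]
tcp_rot: [-3.142, 0.133, 3.141]
ft_force: [-0.0, -0.1, -0.4]
opening: 1.002
grip_force: 0.0
```

Emit:
{"name": "jog_arm", "arguments": {"targets": [{"turn": [0,-3.75,0],"slide": [12,-41,-1],"claw": 100},{"turn": [0,-3.75,0],"slide": [12,-41,-1],"claw": 100},{"turn": [0,-3.75,0],"slide": [12,-41,-1],"claw": 100},{"turn": [0,-3.75,0],"slide": [12,-41,-1],"claw": 100},{"turn": [0,-3.75,0],"slide": [12,-41,-1],"claw": 100}]}}

```text
t: 3.38
eef_pos: [504.7, -15.1, 264.1]
tcp_rot: [-3.141, 0.461, 3.141]
ft_force: [1.1, 1.4, 0.4]
opening: 0.998
grip_force: 0.0
```

Emit:
{"name": "jog_arm", "arguments": {"targets": [{"turn": [0,-3.75,0],"slide": [12,-41,-1],"claw": 100},{"turn": [0,0,0],"slide": [0,0,0],"claw": 100}]}}

```text
t: 3.62
eef_pos: [516.4, -57.0, 262.4]
tcp_rot: [3.141, 0.524, 3.138]
ft_force: [0.1, -0.0, 0.3]
opening: 0.999
grip_force: 0.0
```

Emit:
{"name": "jog_arm", "arguments": {"targets": [{"turn": [0,0,0.1],"slide": [12,-0.5,-20],"claw": 100},{"turn": [0,0,0],"slide": [12,-0.5,-20],"claw": 100},{"turn": [0,0,0],"slide": [9,0,-20],"claw": 100},{"turn": [0,0,0],"slide": [6,0,-12],"claw": 100},{"turn": [0,0,0],"slide": [0,0,0],"claw": 100}]}}

```text
t: 4.25
eef_pos: [555.4, -54.6, 190.0]
tcp_rot: [3.14, 0.522, -3.14]
ft_force: [-0.3, -0.7, 0.4]
opening: 1.004
grip_force: 0.0
```

Run:
```python
from h import *
s=state();print(s["joints"].round(2),s["eef_pos"].round(1),s["ft_force"].round(1))
out=[]
for c,(u,v) in(("side",(279,150)),("top",(307,184))):
    d=read_camera(c); w=50; out.append(cv2.resize(d["frame"][v-w:v+w,u-w:u+w],None,fx=4,fy=4,interpolation=cv2.INTER_CUBIC))
cv2.imwrite("pics/g1.png",np.hstack(out))
```

```text
[-0.29  0.3   2.1   0.55  0.28 -2.35] [555.4 -54.6 190. ] [-0.3 -0.7  0.4]
```

View pics/g1.png

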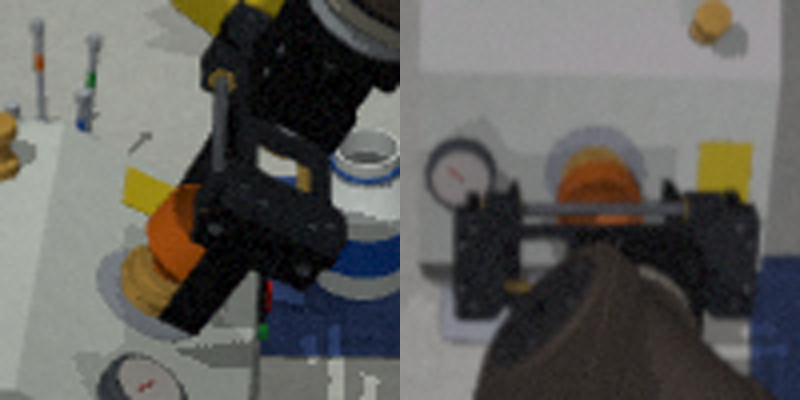

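The gripper straddles the band: side crop shows the band around (175,230), top crop around (600,190). It is roughly centred, so I'll nudge −2 mm in y and close.

Emit:
{"name": "jog_arm", "arguments": {"targets": [{"turn": [0,0,0],"slide": [0,-2,0],"claw": 75},{"turn": [0,0,0],"slide": [0,0,0],"claw": 62},{"turn": [0,0,0],"slide": [0,0,0],"claw": 62},{"turn": [0,0,0],"slide": [0,0,0],"claw": 40},{"turn": [0,0,0],"slide": [0,0,0],"claw": 40}]}}

```text
t: 4.97
eef_pos: [555.6, -57.9, 190.9]
tcp_rot: [-3.142, 0.524, -3.14]
ft_force: [-1.6, -1.1, 3.6]
opening: 0.584
grip_force: 30.0
```

Emit:
{"name": "jog_arm", "arguments": {"targets": [{"turn": [0,0,0],"slide": [0,0,0],"claw": 40},{"turn": [0,0,0],"slide": [0,0,0],"claw": 40}]}}

```text
t: 5.22
eef_pos: [555.6, -57.8, 190.8]
tcp_rot: [3.142, 0.524, -3.14]
ft_force: [-1.4, -3.0, 3.9]
opening: 0.586
grip_force: 30.0
```

Emit:
{"name": "jog_arm", "arguments": {"targets": [{"turn": [0,0,0],"slide": [-3,0,5.2],"claw": 40},{"turn": [0,0,0],"slide": [-8,0,13.9],"claw": 40},{"turn": [0,0,0],"slide": [-10,0,17.3],"claw": 40},{"turn": [0,0,0],"slide": [-12,0,20.8],"claw": 40},{"turn": [0,0,0],"slide": [-12,0,20.8],"claw": 40}]}}

```text
t: 5.85
eef_pos: [509.6, -57.4, 269.2]
tcp_rot: [3.141, 0.523, -3.14]
ft_force: [0.7, 0.4, -1.4]
opening: 0.585
grip_force: 30.0
```

Run:
```python
from h import *
s=state();print(s["joints"].round(2),s["eef_pos"].round(1),s["ft_force"].round(1))
out=[]
for c,(u,v) in(("side",(279,160)),("top",(303,180))):
    d=read_camera(c); w=44;cv2.imwrite(f"pics/{c}_lift.png",d["frame"]); out.append(cv2.resize(d["frame"][v-w:v+w,u-w:u+w],None,fx=4.5,fy=4.5,interpolation=cv2.INTER_CUBIC))
cv2.imwrite("pics/g2.png",np.hstack(out))
```

```text
[-0.33  0.11  2.09  0.36  0.47 -2.18] [509.6 -57.4 269.2] [ 0.7  0.4 -1.4]
```

View pics/g2.png

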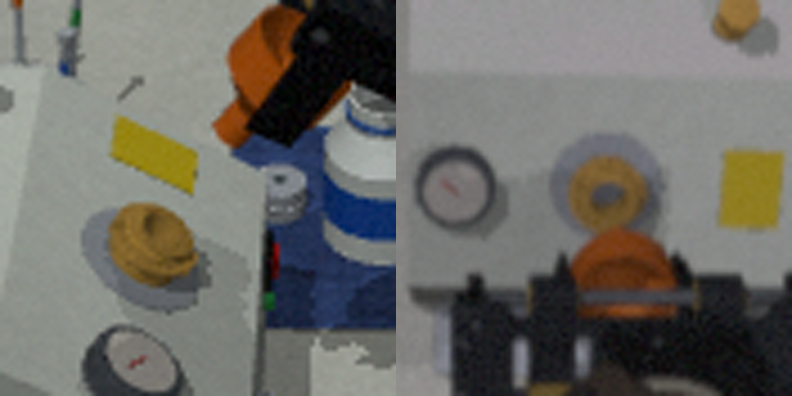

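Emit:
{"name": "jog_arm", "arguments": {"targets": [{"turn": [0,5,0],"slide": [-11.6,-30,0],"claw": 40},{"turn": [0,5,0],"slide": [-11.6,-35,0],"claw": 40},{"turn": [0,5,0],"slide": [-11.6,-40,0],"claw": 40},{"turn": [0,5,0],"slide": [-11.6,-40,0],"claw": 40},{"turn": [0,5,0],"slide": [-11.6,-40,-20],"claw": 40}]}}

```text
t: 6.58
eef_pos: [452.7, -244.2, 248.6]
tcp_rot: [3.141, 0.086, -3.14]
ft_force: [0.7, -0.7, -0.5]
opening: 0.585
grip_force: 30.0
```

Emit:
{"name": "jog_arm", "arguments": {"targets": [{"turn": [0,5,0],"slide": [-11.6,-39.5,-30],"claw": 40},{"turn": [0,0,0],"slide": [0,0,-30],"claw": 40},{"turn": [0,0,0],"slide": [0,0,-20],"claw": 40},{"turn": [0,0,0],"slide": [0,0,0],"claw": 40}]}}

```text
t: 7.08
eef_pos: [440.4, -281.6, 166.7]
tcp_rot: [3.138, -0.003, -3.14]
ft_force: [0.6, -0.2, -0.3]
opening: 0.58
grip_force: 30.0
```

Run:
```python
from h import *
s=state();print(s["joints"].round(2),s["eef_pos"].round(1),s["tcp_rot"].round(3),s["ft_force"].round(1))
out=[];ds=[];nk=[]
for c,(u,v),n in(("side",(320,140),(274,168)),("top",(383,220),(306,179))):
    d=read_camera(c); w=44; out.append(cv2.resize(d["frame"][v-w:v+w,u-w:u+w],None,fx=4.5,fy=4.5,interpolation=cv2.INTER_CUBIC))
    ds.append(d);nk.append(cmask(d,n,14,28,smin=100,win=14,vmin=40))
cv2.imwrite("pics/g3.png",np.hstack(out))
print(nk)
F=frame(30); P=[(21,-24),(21,-9),(23,-9),(23,-5),(18,-3),(18,0)]
r=least_squares(lambda p:np.concatenate([sil(d,P,p,F)[0]-c for d,(c,a) in zip(ds,nk)]),[559,-58,183],diff_step=1e-2)
print("rim",r.x.round(1),r.fun.round(2),[sil(d,P,r.x,F)[1] for d in ds])
print("rim by hole",[x.round(2) for x in (lambda r:(r.x,r.fun))(tri(ds,[(273.9,167.1),(305.9,179.1)]))])
```

```text
[-0.7   0.41  1.86  0.    0.88 -2.27] [ 440.4 -281.6  166.7] [ 3.138e+00 -3.000e-03 -3.140e+00] [ 0.6 -0.2 -0.3]
[(array([268.32713755, 169.86245353]), np.int32(269)), (array([305.4198895 , 178.60773481]), np.int32(181))]
rim [561.7 -58.2 186.3] [ 0.1   0.02  0.   -0.12] [309.328125, 243.1875]
rim by hole [array([559.39, -58.33, 184.13]), array([-1.6 , -0.28, -0.12,  1.91])]
```

View pics/g3.png

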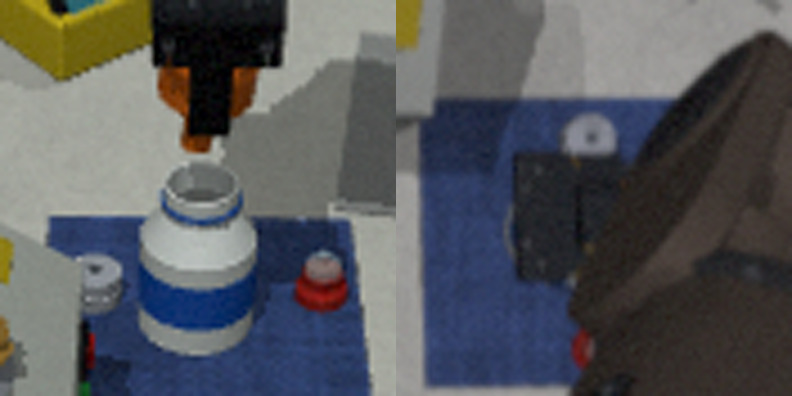

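Side crop: the stem, at (197,145), hangs about 3 mm to +x of the mouth at (203,185). It is inside the mouth, so I'll lower it.

Emit:
{"name": "jog_arm", "arguments": {"targets": [{"turn": [0,0,0],"slide": [-2,0,-15],"claw": 40},{"turn": [0,0,0],"slide": [0,0,-20],"claw": 40},{"turn": [0,0,0],"slide": [0,0,-13],"claw": 40},{"turn": [0,0,0],"slide": [0,0,-5],"claw": 40},{"turn": [0,0,0],"slide": [0,0,-2],"claw": 40}]}}

```text
t: 7.8
eef_pos: [439.1, -282.3, 113.9]
tcp_rot: [3.141, 0.0, -3.14]
ft_force: [-1.2, -0.1, 0.2]
opening: 0.583
grip_force: 30.0
```

Emit:
{"name": "jog_arm", "arguments": {"targets": [{"turn": [0,0,0],"slide": [0,0,-1.5],"claw": 40},{"turn": [0,0,0],"slide": [0,0,0],"claw": 40}]}}

```text
t: 8.05
eef_pos: [439.0, -282.3, 112.4]
tcp_rot: [3.141, 0.0, -3.141]
ft_force: [-0.6, 0.4, -1.5]
opening: 0.586
grip_force: 30.0
```

Emit:
{"name": "jog_arm", "arguments": {"targets": [{"turn": [0,0,0],"slide": [0,0,-1.5],"claw": 40},{"turn": [0,0,0],"slide": [0,0,0],"claw": 40}]}}

```text
t: 8.3
eef_pos: [438.9, -282.2, 110.7]
tcp_rot: [3.141, 0.0, -3.141]
ft_force: [-0.1, -0.7, -0.7]
opening: 0.584
grip_force: 30.0
```

Emit:
{"name": "jog_arm", "arguments": {"targets": [{"turn": [0,0,0],"slide": [0,0,-1.5],"claw": 40},{"turn": [0,0,0],"slide": [0,0,0],"claw": 40}]}}

```text
t: 8.55
eef_pos: [439.3, -282.7, 109.6]
tcp_rot: [-3.141, 0.001, -3.14]
ft_force: [0.3, -1.3, 4.4]
opening: 0.582
grip_force: 30.0
```

Emit:
{"name": "jog_arm", "arguments": {"targets": [{"turn": [0,0,0],"slide": [0,0,-0.5],"claw": 64},{"turn": [0,0,0],"slide": [0,0,0],"claw": 80},{"turn": [0,0,0],"slide": [0,0,0],"claw": 90},{"turn": [0,0,0],"slide": [0,0,10],"claw": 90},{"turn": [0,0,0],"slide": [0,0,30],"claw": 90}]}}

```text
t: 9.18
eef_pos: [438.4, -281.8, 148.7]
tcp_rot: [3.139, -0.002, -3.14]
ft_force: [0.6, -0.0, -0.2]
opening: 0.896
grip_force: 0.0
```

Run:
```python
from h import *
s=state();print(s["joints"].round(2),s["eef_pos"].round(1),s["ft_force"].round(1))
d=read_camera("side");u,v=320,140;w=40
cv2.imwrite("pics/g4.png",cv2.resize(d["frame"][v-w:v+w,u-w:u+w],None,fx=5,fy=5,interpolation=cv2.INTER_CUBIC))
```

```text
[-0.7   0.43  1.88  0.    0.83 -2.27] [ 438.4 -281.8  148.7] [ 0.6 -0.  -0.2]
```

View pics/g4.png

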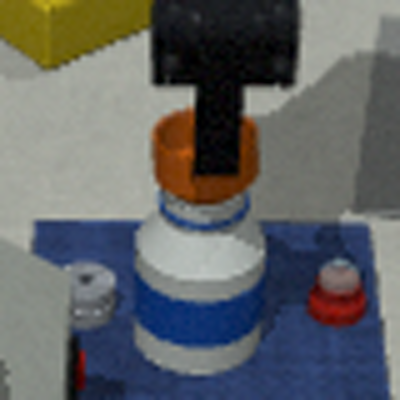

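The funnel stands upright in the bottle. Next is the cap.

Emit:
{"name": "jog_arm", "arguments": {"targets": [{"turn": [0,0,0],"slide": [0,0,50],"claw": 100},{"turn": [0,0,0],"slide": [2,20,45],"claw": 100},{"turn": [0,0,0],"slide": [5,50,15],"claw": 100},{"turn": [0,0,0],"slide": [5,50,0],"claw": 100},{"turn": [0,0,0],"slide": [3,50,0],"claw": 100}]}}

```text
t: 9.85
eef_pos: [453.8, -110.7, 259.6]
tcp_rot: [3.141, 0.001, -3.141]
ft_force: [0.8, -0.3, -0.3]
opening: 1.002
grip_force: 0.0
```

Emit:
{"name": "jog_arm", "arguments": {"targets": [{"turn": [0,0,0],"slide": [0,50,0],"claw": 100},{"turn": [0,0,0],"slide": [0,50,0],"claw": 100},{"turn": [0,0,0],"slide": [0,50,0],"claw": 100},{"turn": [0,0,0],"slide": [0,50,0],"claw": 100},{"turn": [0,0,0],"slide": [-5,50,0],"claw": 100}]}}

```text
t: 10.48
eef_pos: [448.7, 139.5, 259.3]
tcp_rot: [3.141, 0.001, -3.14]
ft_force: [1.0, -0.4, -1.5]
opening: 0.997
grip_force: 0.0
```

Emit:
{"name": "jog_arm", "arguments": {"targets": [{"turn": [0,0,0],"slide": [-10,50,-30],"claw": 100},{"turn": [0,0,0],"slide": [-10,50,-40],"claw": 100},{"turn": [0,0,0],"slide": [-7,50,-40],"claw": 100},{"turn": [0,0,0],"slide": [-3,14,-30],"claw": 100},{"turn": [0,0,0],"slide": [0,0,0],"claw": 100}]}}

```text
t: 11.1
eef_pos: [418.4, 298.9, 120.2]
tcp_rot: [-3.141, -0.003, -3.139]
ft_force: [0.3, 0.2, 0.3]
opening: 1.0
grip_force: 0.0
```

Run:
```python
from h import *
s=state();print(s["joints"].round(2),s["eef_pos"].round(1),s["tcp_rot"].round(3),s["ft_force"].round(1))
d=read_camera("side");u,v=337,330;w=60
P=s["eef_pos"]; print("tcp px",proj(d,P).round(1))
cv2.imwrite("pics/g5.png",cv2.resize(d["frame"][v-w:v+w,u-w:u+w],None,fx=5,fy=5,interpolation=cv2.INTER_CUBIC))
```

```text
[ 0.49  0.46  1.93  0.    0.75 -1.08] [418.4 298.9 120.2] [-3.141e+00 -3.000e-03 -3.139e+00] [0.3 0.2 0.3]
tcp px [[340.7 316.8]]
```

View pics/g5.png

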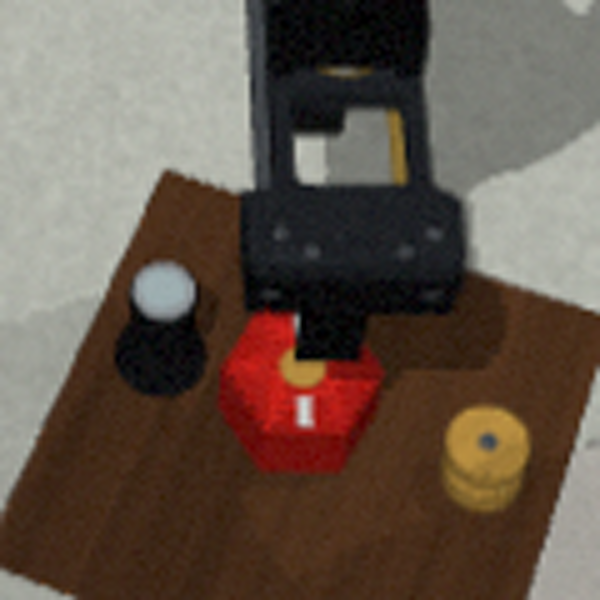

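The cap's gold disc at crop (303,367) agrees with x≈418.4. The loupe at (160,330) and the die at (488,450) are clear of the fingers. Descending and gripping.

Emit:
{"name": "jog_arm", "arguments": {"targets": [{"turn": [0,0,0],"slide": [0,3.5,-40],"claw": 100},{"turn": [0,0,0],"slide": [0,0,-40],"claw": 100},{"turn": [0,0,0],"slide": [0,0,-25],"claw": 100},{"turn": [0,0,0],"slide": [0,0,-8],"claw": 85},{"turn": [0,0,0],"slide": [0,0,0],"claw": 64}]}}

```text
t: 11.78
eef_pos: [420.3, 301.9, 9.4]
tcp_rot: [3.14, 0.001, -3.141]
ft_force: [-0.6, 0.3, 0.6]
opening: 0.845
grip_force: 0.0
```

Emit:
{"name": "jog_arm", "arguments": {"targets": [{"turn": [0,0,0],"slide": [0,0,0],"claw": 62},{"turn": [0,0,0],"slide": [0,0,0],"claw": 50},{"turn": [0,0,0],"slide": [0,0,0],"claw": 40},{"turn": [0,0,0],"slide": [0,0,0],"claw": 40}]}}

```text
t: 12.28
eef_pos: [419.7, 302.2, 9.0]
tcp_rot: [3.14, 0.001, -3.14]
ft_force: [-0.1, -0.3, 7.6]
opening: 0.587
grip_force: 30.0
```

Emit:
{"name": "jog_arm", "arguments": {"targets": [{"turn": [0,0,0],"slide": [0,0,15],"claw": 40},{"turn": [0,0,0],"slide": [0,0,40],"claw": 40},{"turn": [0,0,0],"slide": [0,0,50],"claw": 40},{"turn": [0,0,-10],"slide": [0,-10,50],"claw": 40},{"turn": [0,0,-10],"slide": [5,-20,50],"claw": 40}]}}

```text
t: 12.9
eef_pos: [423.7, 271.9, 215.8]
tcp_rot: [3.14, 0.0, 2.789]
ft_force: [1.1, 1.1, -2.0]
opening: 0.589
grip_force: 30.0
```

Run:
```python
from h import *
print(state()["eef_pos"].round(1))
ds=[read_camera(c) for c in("side","top")]; F=frame(30); P=[(19,-24),(19,-15),(23,-14),(23,-5),(18,-3),(18,0)]
for smin in(40,60,80):
  nk=[]
  for d,c,n in zip(ds,("side","top"),((270,169),(305,178))):
    im=cv2.imread(f"pics/{c}_lift.png"); hsv=cv2.cvtColor(im,cv2.COLOR_BGR2HSV)
    m=cv2.inRange(hsv,(11,smin,15),(32,255,255)); w=np.zeros_like(m); w[n[1]-15:n[1]+15,n[0]-17:n[0]+15]=255; m&=w
    cs=cv2.findContours(m,cv2.RETR_EXTERNAL,cv2.CHAIN_APPROX_NONE)[0]; k=max(cs,key=cv2.contourArea); f=np.zeros_like(m); cv2.drawContours(f,[k],-1,255,-1)
    M=cv2.moments(f,True); nk.append((np.array([M["m10"],M["m01"]])/M["m00"],M["m00"],cv2.boundingRect(k)))
  r=least_squares(lambda p:np.concatenate([sil(d,P,p,F)[0]-c for d,(c,a,b) in zip(ds,nk)]),[559,-58,183],diff_step=1e-2)
  x,z=r.x[0],r.x[2]
  print(smin,nk,"rim",r.x.round(1),r.fun.round(2),[sil(d,P,r.x,F)[1] for d in ds],"s,p",z*.866-x*.5,x*.866+z*.5)
```

```text
[423.7 271.9 215.8]
40 [(array([268.18835616, 169.81164384]), 292.0, (259, 161, 20, 19)), (array([306.11217949, 181.28525641]), 312.0, (297, 170, 21, 23))] rim [559.7 -60.3 183.2] [ 1.42  0.25  0.03 -1.7 ] [295.21875, 237.796875] s,p -121.20701161363337 576.2423382918188
60 [(array([268.11805556, 169.86458333]), 288.0, (259, 161, 20, 19)), (array([306.17434211, 181.39473684]), 304.0, (297, 171, 21, 22))] rim [559.7 -60.7 182.5] [ 1.49  0.29  0.12 -1.8 ] [294.9375, 237.5625] s,p -121.77894132980148 575.9913252568854
80 [(array([268.30935252, 169.79856115]), 278.0, (259, 161, 20, 19)), (array([306.25      , 181.47666667]), 300.0, (297, 171, 21, 22))] rim [559.3 -60.8 182.8] [ 1.44  0.25  0.08 -1.76] [294.5625, 237.53125] s,p -121.36949379746162 575.7920695561344
```

Run:
```python
from h import *
ds=[read_camera(c) for c in("side","top")]; F=frame(30); P=[(19,-24),(19,-15),(23,-14),(23,-5),(18,-3),(18,0)]
for smin in(40,60,80):
  nk=[]
  for d,c,n in zip(ds,("side","top"),((270,169),(305,178))):
    hsv=cv2.cvtColor(d["frame"],cv2.COLOR_BGR2HSV)
    m=cv2.inRange(hsv,(11,smin,15),(32,255,255)); w=np.zeros_like(m); w[n[1]-18:n[1]+18,n[0]-17:n[0]+17]=255; m&=w
    cs=cv2.findContours(m,cv2.RETR_EXTERNAL,cv2.CHAIN_APPROX_NONE)[0]; k=max(cs,key=cv2.contourArea); f=np.zeros_like(m); cv2.drawContours(f,[k],-1,255,-1)
    M=cv2.moments(f,True); nk.append((np.array([M["m10"],M["m01"]])/M["m00"],M["m00"],cv2.boundingRect(k)))
  r=least_squares(lambda p:np.concatenate([sil(d,P,p,F)[0]-c for d,(c,a,b) in zip(ds,nk)]),[559,-58,183],diff_step=1e-2)
  x,z=r.x[0],r.x[2]
  print(smin,nk,"rim",r.x.round(1),r.fun.round(2),[sil(d,P,r.x,F)[1] for d in ds],"s,p",z*.866-x*.5,x*.866+z*.5)
```

```text
40 [(array([268.16151203, 169.78694158]), 291.0, (259, 161, 20, 19)), (array([305.33333333, 178.72839506]), 243.0, (297, 170, 18, 18))] rim [562.3 -57.9 185.9] [ 0.19  0.02 -0.02 -0.27] [296.65625, 238.359375] s,p -120.1631906575752 579.934403697001
60 [(array([268.11805556, 169.86458333]), 288.0, (259, 161, 20, 19)), (array([305.32467532, 178.69264069]), 231.0, (297, 171, 18, 17))] rim [562.4 -58.  185.5] [ 0.2   0.04  0.02 -0.25] [296.921875, 238.046875] s,p -120.52499811906404 579.8262642636679
80 [(array([268.30935252, 169.79856115]), 278.0, (259, 161, 20, 19)), (array([305.35111111, 178.65333333]), 225.0, (297, 171, 18, 17))] rim [562.2 -58.  185.8] [ 0.12  0.03  0.01 -0.14] [297.28125, 239.28125] s,p -120.19405896918985 579.7430744656975
```

Emit:
{"name": "jog_arm", "arguments": {"targets": [{"turn": [0,0,-10],"slide": [11,-34,8],"claw": 40},{"turn": [0,0,-10],"slide": [11,-37,8],"claw": 40},{"turn": [0,0,-10],"slide": [11,-37,8],"claw": 40},{"turn": [0,0,-10],"slide": [11,-37,8],"claw": 40},{"turn": [0,0,-10],"slide": [11,-37,8],"claw": 40}]}}

```text
t: 13.72
eef_pos: [479.0, 89.3, 252.0]
tcp_rot: [-3.14, -0.001, 1.918]
ft_force: [0.9, -0.2, -1.2]
opening: 0.59
grip_force: 30.0
```

Emit:
{"name": "jog_arm", "arguments": {"targets": [{"turn": [0,0,-10],"slide": [11,-37,0],"claw": 40},{"turn": [0,0,-10],"slide": [11,-37,0],"claw": 40},{"turn": [0,0,-10],"slide": [11,-37,0],"claw": 40},{"turn": [0,0,-10],"slide": [8,-37,0],"claw": 40},{"turn": [0,-5,0],"slide": [0,0,0],"claw": 40}]}}

```text
t: 14.35
eef_pos: [521.1, -59.6, 251.0]
tcp_rot: [3.06, -0.03, 1.221]
ft_force: [-0.9, 0.4, -1.8]
opening: 0.586
grip_force: 30.0
```

Emit:
{"name": "jog_arm", "arguments": {"targets": [{"turn": [0,-5,0],"slide": [0,0,0],"claw": 40},{"turn": [0,-5,0],"slide": [0,0,0],"claw": 40},{"turn": [0,-5,0],"slide": [0,0,0],"claw": 40},{"turn": [0,-5,0],"slide": [0,0,0],"claw": 40},{"turn": [0,-5,0],"slide": [0,0,0],"claw": 40}]}}

```text
t: 14.98
eef_pos: [519.7, -57.5, 251.8]
tcp_rot: [2.644, -0.171, 1.268]
ft_force: [0.3, -0.1, -0.5]
opening: 0.586
grip_force: 30.0
```

```bash
cat >> h.py <<'E'
from scipy.spatial.transform import Rotation as Ro
RIM=np.array([562.3,-58.,185.7])
def rep():
    s=state(); T=Ro.from_euler("xyz",s["tcp_rot"]).as_matrix(); F=frame(30)
    q=F.T@(s["eef_pos"]-RIM); N=F.T@T; y=N[:,1]
    print("t",round(s["t"],2),"j",s["joints"].round(2),"neckframe tcp",q.round(2),"phi",(np.degrees(np.arctan2(y[1],y[0]))).round(1),"axis",N[:,2].round(3),"F",(F.T@s["ft_force"]).round(1),"M",(F.T@s["moment"]).round(2),"op",round(s["opening"],3),"tcp",s["eef_pos"].round(1))
    return s,T,F
E
python3 -c "
from h import *
rep()"
```

```text
t 14.97 j [-0.32  0.15  2.09  0.39  0.42 -0.29] neckframe tcp [-3.84  0.55 78.5 ] phi -19.8 axis [ 0.001  0.    -1.   ] F [ 0.  -0.1 -0.6] M [0.02 0.51 0.05] op 0.586 tcp [519.7 -57.5 251.8]
```

Emit:
{"name": "jog_arm", "arguments": {"targets": [{"turn": [0,0,0],"slide": [9,-0.8,-12.5],"claw": 40},{"turn": [0,0,0],"slide": [9,-0.5,-13],"claw": 40},{"turn": [0,0,0],"slide": [7,-0.5,-11],"claw": 40},{"turn": [0,0,0],"slide": [4,0,-7],"claw": 40},{"turn": [0,0,0],"slide": [0,0,0],"claw": 40}]}}

```text
t: 15.6
eef_pos: [549.6, -59.6, 208.9]
tcp_rot: [2.645, -0.171, 1.267]
ft_force: [0.2, 0.2, -1.0]
opening: 0.584
grip_force: 30.0
```

Run:
```python
from h import *
s,T,F=rep()
C=s["eef_pos"]+T@[1.3,0,6]
def circ(r,z,T,F): a=np.linspace(0,2*np.pi,60); return np.c_[r*np.cos(a),r*np.sin(a),0*a+z]@F.T+T
G=T@np.diag([1,-1,-1]); h=np.radians(60*np.arange(7))  # flats face tool y -> corners at 0,60..
hx=lambda z:np.c_[32.33*np.cos(h),32.33*np.sin(h),0*h+z]@G.T+C
cur=[circ(18,0,RIM,F),circ(23.3,-6,RIM,F),circ(19,-24,RIM,F),hx(0),hx(30)]
out=[]
for c,(u,v) in(("side",(276,158)),("top",(306,182))):
    d=read_camera(c);w=28;k=14 
    im=cv2.convertScaleAbs(cv2.resize(d["frame"][v-w:v+w,u-w:u+w],(400,400),interpolation=cv2.INTER_CUBIC),alpha=1.4);k=400/56
    for X in cur: cv2.polylines(im,[((proj(d,X)-[u-w,v-w]+.5)*k*8).astype(np.int32)],False,(255,255,0),1,cv2.LINE_AA,3)
    out.append(im)
cv2.imwrite("pics/g6.png",np.hstack(out))
```

```text
t 15.6 j [-0.3   0.26  2.09  0.49  0.32 -0.38] neckframe tcp [ 0.59 -1.57 26.46] phi -19.9 axis [-0.001  0.    -1.   ] F [-0.3  0.2 -0.9] M [-0.14  0.48  0.06] op 0.584 tcp [549.6 -59.6 208.9]
```

View pics/g6.png

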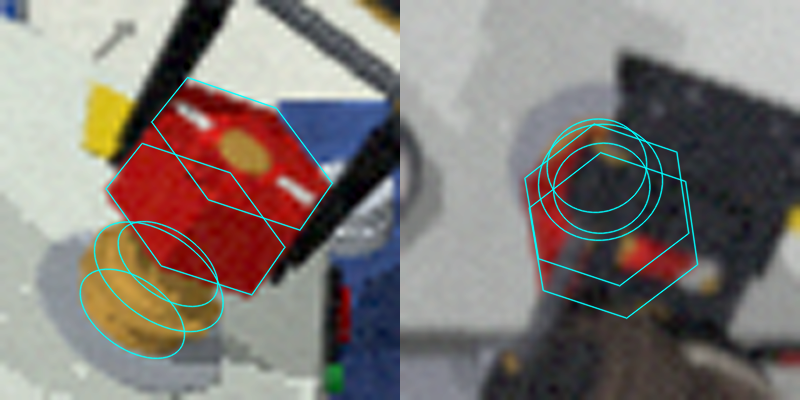

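Overlay: side view shows the cap model on the red cap (disc at (243,150)) and the neck model on the brass, both within about 1 px. Lowering onto the rim.

Emit:
{"name": "jog_arm", "arguments": {"targets": [{"turn": [0,0,0],"slide": [2.5,0.3,-6.5],"claw": 40},{"turn": [0,0,0],"slide": [3.5,0,-6],"claw": 40},{"turn": [0,0,0],"slide": [2.5,0,-4.3],"claw": 40},{"turn": [0,0,0],"slide": [1.5,0,-2.6],"claw": 40},{"turn": [0,0,0],"slide": [0,0,0],"claw": 40}]}}

```text
t: 16.32
eef_pos: [559.4, -59.4, 190.1]
tcp_rot: [2.644, -0.171, 1.266]
ft_force: [0.2, 0.1, -0.4]
opening: 0.588
grip_force: 30.0
```

```bash
python3 -c "
from h import *
rep()"
```

```text
t 16.32 j [-0.29  0.3   2.09  0.55  0.28 -0.44] neckframe tcp [-0.27 -1.41  5.26] phi -19.9 axis [ 0. -0. -1.] F [-0.   0.1 -0.5] M [-0.03  0.48 -0.02] op 0.588 tcp [559.4 -59.4 190.1]
```

Emit:
{"name": "jog_arm", "arguments": {"targets": [{"turn": [0,0,0],"slide": [0.75,0,-1.3],"claw": 40},{"turn": [0,0,0],"slide": [0.75,0,-1.3],"claw": 40},{"turn": [0,0,0],"slide": [0,0,0],"claw": 40}]}}

```text
t: 16.7
eef_pos: [561.0, -59.4, 187.7]
tcp_rot: [2.643, -0.171, 1.266]
ft_force: [0.4, 0.4, -1.6]
opening: 0.587
grip_force: 30.0
```

Emit:
{"name": "jog_arm", "arguments": {"targets": [{"turn": [0,0,0],"slide": [0.5,0,-0.87],"claw": 40},{"turn": [0,0,0],"slide": [0,0,0],"claw": 40}]}}

```text
t: 16.95
eef_pos: [561.5, -59.4, 186.9]
tcp_rot: [2.643, -0.171, 1.266]
ft_force: [0.8, 0.3, -1.5]
opening: 0.585
grip_force: 30.0
```

Emit:
{"name": "jog_arm", "arguments": {"targets": [{"turn": [0,0,0],"slide": [0.5,0,-0.87],"claw": 40},{"turn": [0,0,0],"slide": [0,0,0],"claw": 40}]}}

```text
t: 17.2
eef_pos: [561.9, -59.5, 186.0]
tcp_rot: [2.643, -0.171, 1.266]
ft_force: [0.3, -0.1, -0.8]
opening: 0.588
grip_force: 30.0
```

```bash
python3 -c "
from h import *
rep()"
```

```text
t 17.2 j [-0.29  0.31  2.09  0.57  0.27 -0.46] neckframe tcp [-0.18 -1.45  0.41] phi -19.9 axis [ 0.001 -0.    -1.   ] F [-0.1 -0.1 -0.8] M [-0.12  0.46  0.06] op 0.588 tcp [561.9 -59.5 186. ]
```

Emit:
{"name": "jog_arm", "arguments": {"targets": [{"turn": [0,0,0],"slide": [0.4,0,-0.7],"claw": 40},{"turn": [0,0,0],"slide": [0,0,0],"claw": 40}]}}

```text
t: 17.45
eef_pos: [562.3, -59.4, 185.3]
tcp_rot: [2.643, -0.171, 1.266]
ft_force: [0.4, 0.3, -1.0]
opening: 0.589
grip_force: 30.0
```

Emit:
{"name": "jog_arm", "arguments": {"targets": [{"turn": [0,0,0],"slide": [0.4,0,-0.7],"claw": 40},{"turn": [0,0,0],"slide": [0,0,0],"claw": 40}]}}

```text
t: 17.7
eef_pos: [562.7, -59.4, 184.8]
tcp_rot: [2.643, -0.171, 1.267]
ft_force: [-4.4, 0.2, 3.3]
opening: 0.589
grip_force: 30.0
```

```bash
python3 -c "
from h import *
rep()"
```

```text
t 17.7 j [-0.29  0.32  2.09  0.57  0.27 -0.46] neckframe tcp [-0.13 -1.42 -0.94] phi -19.9 axis [ 0.001 -0.    -1.   ] F [-2.2  0.2  5. ] M [-0.08  0.55  0.06] op 0.589 tcp [562.7 -59.4 184.8]
```

Contact at TCP −0.94 in the neck frame. That means the lugs are on the ridge tops, as expected. Turning backward under light pressure.

Emit:
{"name": "jog_arm", "arguments": {"targets": [{"turn": [-2.5,0,4.33],"slide": [0.03,0,0.17],"claw": 40},{"turn": [-2.5,0,4.33],"slide": [0.03,0,0.17],"claw": 40},{"turn": [-2.5,0,4.33],"slide": [0.03,0,0.17],"claw": 40},{"turn": [0,0,0],"slide": [0,0,0],"claw": 40}]}}

```text
t: 18.2
eef_pos: [562.9, -59.5, 185.4]
tcp_rot: [2.618, -0.043, 1.496]
ft_force: [-2.8, 0.1, 4.6]
opening: 0.587
grip_force: 30.0
```

```bash
python3 -c "
from h import *
rep()"
```

```text
t 18.2 j [-0.29  0.32  2.09  0.57  0.27 -0.72] neckframe tcp [ 0.42 -1.5  -0.55] phi -5.0 axis [ 0.002 -0.    -1.   ] F [-0.1  0.1  5.4] M [-0.07  0.34  0.08] op 0.587 tcp [562.9 -59.5 185.4]
```

Emit:
{"name": "jog_arm", "arguments": {"targets": [{"turn": [-2.5,0,4.33],"slide": [0.03,0,0.17],"claw": 40},{"turn": [-2.5,0,4.33],"slide": [0.03,0,0.17],"claw": 40},{"turn": [0,0,0],"slide": [0,0,0],"claw": 40}]}}

```text
t: 18.58
eef_pos: [562.9, -59.5, 185.3]
tcp_rot: [2.619, 0.043, 1.645]
ft_force: [-0.4, -1.0, 0.3]
opening: 0.584
grip_force: 30.0
```

Emit:
{"name": "jog_arm", "arguments": {"targets": [{"turn": [-2.5,0,4.33],"slide": [0.05,0,0.1],"claw": 40},{"turn": [-1.5,0,2.6],"slide": [0,0,0],"claw": 40},{"turn": [0,0,0],"slide": [0,0,0],"claw": 40}]}}

```text
t: 18.95
eef_pos: [562.9, -59.4, 185.4]
tcp_rot: [2.628, 0.112, 1.766]
ft_force: [0.7, -0.3, -0.6]
opening: 0.588
grip_force: 30.0
```

```bash
python3 -c "
from h import *
rep()"
```

```text
t 18.95 j [-0.29  0.32  2.09  0.57  0.27 -1.03] neckframe tcp [ 0.36 -1.41 -0.58] phi 12.9 axis [ 0.001  0.    -1.   ] F [ 0.3 -0.3 -0.9] M [-0.07  0.42  0.1 ] op 0.588 tcp [562.9 -59.4 185.4]
```

The axial force vanished near φ≈5–10°, which is the drop. I'll turn back a few more degrees and lower onto the next ridge.

Emit:
{"name": "jog_arm", "arguments": {"targets": [{"turn": [-2,0,3.46],"slide": [0.5,0.1,-0.87],"claw": 40},{"turn": [0,0,0],"slide": [0.75,0,-1.3],"claw": 40},{"turn": [0,0,0],"slide": [0.75,0,-1.3],"claw": 40},{"turn": [0,0,0],"slide": [0,0,0],"claw": 40}]}}

```text
t: 19.45
eef_pos: [565.0, -59.3, 181.9]
tcp_rot: [2.636, 0.146, 1.829]
ft_force: [-0.2, -0.6, -1.1]
opening: 0.589
grip_force: 30.0
```

```bash
python3 -c "
from h import *
rep()"
```

```text
t 19.45 j [-0.29  0.32  2.09  0.58  0.26 -1.12] neckframe tcp [ 0.42 -1.34 -4.58] phi 17.0 axis [ 0.001  0.    -1.   ] F [-0.7 -0.6 -0.8] M [-0.04  0.46  0.  ] op 0.589 tcp [565.  -59.3 181.9]
```

Emit:
{"name": "jog_arm", "arguments": {"targets": [{"turn": [0,0,0],"slide": [0.5,0,-0.87],"claw": 40},{"turn": [0,0,0],"slide": [0.25,0,-0.43],"claw": 40},{"turn": [0,0,0],"slide": [0,0,0],"claw": 40}]}}

```text
t: 19.82
eef_pos: [565.7, -59.3, 180.8]
tcp_rot: [2.636, 0.147, 1.83]
ft_force: [-0.7, 0.3, -2.2]
opening: 0.589
grip_force: 30.0
```

Emit:
{"name": "jog_arm", "arguments": {"targets": [{"turn": [0,0,0],"slide": [0.25,0,-0.43],"claw": 40},{"turn": [0,0,0],"slide": [0.25,0,-0.43],"claw": 40},{"turn": [0,0,0],"slide": [0,0,0],"claw": 40}]}}

```text
t: 20.2
eef_pos: [566.1, -59.3, 180.3]
tcp_rot: [2.636, 0.147, 1.831]
ft_force: [-5.4, -0.6, 3.8]
opening: 0.588
grip_force: 30.0
```

```bash
python3 -c "
from h import *
rep()"
```

```text
t 20.2 j [-0.29  0.33  2.09  0.59  0.26 -1.13] neckframe tcp [ 0.55 -1.32 -6.61] phi 17.1 axis [ 0.001  0.    -1.   ] F [-2.8 -0.6  6. ] M [-0.09  0.67  0.02] op 0.588 tcp [566.1 -59.3 180.3]
```

The cap dropped about 6 mm onto the next ridge, with its origin about 12.3 mm below the rim, as specified. Driving forward, following the lead.

Emit:
{"name": "jog_arm", "arguments": {"targets": [{"turn": [5,0,-8.66],"slide": [-0.1,-0.05,-0.4],"claw": 40},{"turn": [5,0,-8.66],"slide": [0,0,-0.44],"claw": 40},{"turn": [0,0,0],"slide": [0,0,0],"claw": 40}]}}

```text
t: 20.58
eef_pos: [566.2, -59.6, 179.5]
tcp_rot: [2.617, -0.025, 1.527]
ft_force: [-4.8, -0.9, 5.3]
opening: 0.584
grip_force: 30.0
```

```bash
python3 -c "
from h import *
rep()"
```

```text
t 20.57 j [-0.29  0.33  2.09  0.6   0.26 -0.78] neckframe tcp [ 0.31 -1.56 -7.35] phi -2.9 axis [ 0.002 -0.001 -1.   ] F [-1.5 -0.9  7. ] M [-0.32  0.34 -0.07] op 0.584 tcp [566.2 -59.6 179.5]
```

Emit:
{"name": "jog_arm", "arguments": {"targets": [{"turn": [5,0,-8.66],"slide": [-0.05,0.1,-0.42],"claw": 40},{"turn": [5,0,-8.66],"slide": [-0.02,0.1,-0.42],"claw": 40},{"turn": [5,0,-8.66],"slide": [0,0.1,-0.42],"claw": 40},{"turn": [0,0,0],"slide": [0,0,0],"claw": 40}]}}

```text
t: 21.08
eef_pos: [566.1, -59.3, 178.0]
tcp_rot: [2.688, -0.273, 1.064]
ft_force: [-3.8, -2.1, 2.6]
opening: 0.59
grip_force: 30.0
```

```bash
python3 -c "
from h import *
rep()"
```

```text
t 21.07 j [-0.29  0.33  2.09  0.6   0.25 -0.27] neckframe tcp [-0.62 -1.32 -8.59] phi -32.7 axis [ 0.001 -0.001 -1.   ] F [-2.  -2.1  4.1] M [-0.69  0.55 -0.02] op 0.59 tcp [566.1 -59.3 178. ]
```

Emit:
{"name": "jog_arm", "arguments": {"targets": [{"turn": [5,0,-8.66],"slide": [0.0,0.05,-0.4],"claw": 40},{"turn": [5,0,-8.66],"slide": [0.05,0.12,-0.4],"claw": 40},{"turn": [5,0,-8.66],"slide": [0.08,0.15,-0.38],"claw": 40},{"turn": [0,0,0],"slide": [0,0,0],"claw": 40}]}}

```text
t: 21.58
eef_pos: [566.5, -59.0, 177.0]
tcp_rot: [2.88, -0.461, 0.539]
ft_force: [-0.5, -0.5, 4.2]
opening: 0.589
grip_force: 30.0
```

```bash
python3 -c "
from h import *
rep()"
```

```text
t 21.57 j [-0.29  0.33  2.09  0.61  0.25  0.25] neckframe tcp [-0.75 -0.96 -9.64] phi -62.6 axis [ 0.001 -0.001 -1.   ] F [ 1.6 -0.5  3.9] M [-0.27  0.28  0.07] op 0.589 tcp [566.5 -59.  177. ]
```

Emit:
{"name": "jog_arm", "arguments": {"targets": [{"turn": [5,0,-8.66],"slide": [0.05,0.18,-0.3],"claw": 40},{"turn": [5,0,-8.66],"slide": [0.0,0.2,-0.05],"claw": 40},{"turn": [0,0,0],"slide": [0,0,0],"claw": 40}]}}

```text
t: 21.95
eef_pos: [566.8, -58.7, 177.1]
tcp_rot: [3.065, -0.521, 0.148]
ft_force: [-2.6, -1.3, 7.9]
opening: 0.587
grip_force: 30.0
```

```bash
python3 -c "
from h import *
rep()"
```

```text
t 21.95 j [-0.29  0.33  2.09  0.6   0.25  0.6 ] neckframe tcp [-0.42 -0.74 -9.68] phi -82.6 axis [ 0.002 -0.002 -1.   ] F [ 1.7 -1.3  8.2] M [-0.34  0.17  0.01] op 0.587 tcp [566.8 -58.7 177.1]
```

Emit:
{"name": "jog_arm", "arguments": {"targets": [{"turn": [5,0,-8.66],"slide": [-0.1,0.18,0],"claw": 40},{"turn": [5,0,-8.66],"slide": [0.0,0.2,0.05],"claw": 40},{"turn": [0,0,0],"slide": [0,0,0],"claw": 40}]}}

```text
t: 22.32
eef_pos: [566.6, -58.3, 177.0]
tcp_rot: [-3.017, -0.511, -0.254]
ft_force: [-1.4, -1.3, 6.4]
opening: 0.59
grip_force: 30.0
```

```bash
python3 -c "
from h import *
rep()"
```

```text
t 22.32 j [-0.29  0.33  2.09  0.6   0.25  0.95] neckframe tcp [-0.64 -0.35 -9.67] phi -102.6 axis [ 0.001 -0.002 -1.   ] F [ 2.  -1.3  6.3] M [-0.41  0.21  0.1 ] op 0.59 tcp [566.6 -58.3 177. ]
```

Emit:
{"name": "jog_arm", "arguments": {"targets": [{"turn": [3,0,-5.2],"slide": [0,0.1,0],"claw": 40},{"turn": [0,0,0],"slide": [0,0,0],"claw": 40}]}}

```text
t: 22.58
eef_pos: [566.6, -58.2, 177.0]
tcp_rot: [-2.961, -0.496, -0.371]
ft_force: [-2.2, -0.4, 7.4]
opening: 0.584
grip_force: 30.0
```

```bash
python3 -c "
from h import *
rep()"
```

```text
t 22.57 j [-0.29  0.33  2.09  0.6   0.25  1.06] neckframe tcp [-0.61 -0.24 -9.69] phi -108.6 axis [ 0.001 -0.002 -1.   ] F [ 1.8 -0.4  7.5] M [-0.33  0.16  0.03] op 0.584 tcp [566.6 -58.2 177. ]
```

Emit:
{"name": "jog_arm", "arguments": {"targets": [{"turn": [3,0,-5.2],"slide": [0,0.1,0],"claw": 40},{"turn": [0,0,0],"slide": [0,0,0],"claw": 40}]}}

```text
t: 22.82
eef_pos: [566.7, -58.1, 177.1]
tcp_rot: [-2.907, -0.474, -0.486]
ft_force: [-1.1, -0.8, 7.0]
opening: 0.587
grip_force: 30.0
```

```bash
python3 -c "
from h import *
rep()"
```

```text
t 22.82 j [-0.29  0.33  2.09  0.6   0.25  1.16] neckframe tcp [-0.5  -0.11 -9.69] phi -114.6 axis [ 0.001 -0.002 -1.   ] F [ 2.5 -0.8  6.6] M [-0.18  0.02 -0.06] op 0.587 tcp [566.7 -58.1 177.1]
```

Emit:
{"name": "jog_arm", "arguments": {"targets": [{"turn": [3,0,-5.2],"slide": [0,0.1,0],"claw": 40},{"turn": [0,0,0],"slide": [0,0,0],"claw": 40}]}}

```text
t: 23.08
eef_pos: [567.0, -58.1, 177.2]
tcp_rot: [-2.856, -0.447, -0.6]
ft_force: [0.8, -0.7, 6.2]
opening: 0.588
grip_force: 30.0
```

```bash
python3 -c "
from h import *
rep()"
```

```text
t 23.07 j [-0.29  0.33  2.09  0.6   0.25  1.27] neckframe tcp [-0.21 -0.12 -9.69] phi -120.6 axis [ 0.002 -0.002 -1.   ] F [ 3.8 -0.7  5. ] M [-0.22 -0.15 -0.07] op 0.588 tcp [567.  -58.1 177.2]
```

Emit:
{"name": "jog_arm", "arguments": {"targets": [{"turn": [2,0,-3.46],"slide": [0,0.05,0],"claw": 40},{"turn": [0,0,0],"slide": [0,0,0],"claw": 40}]}}

```text
t: 23.32
eef_pos: [567.3, -58.3, 177.4]
tcp_rot: [-2.825, -0.428, -0.673]
ft_force: [2.5, -1.5, 6.0]
opening: 0.585
grip_force: 30.0
```

```bash
python3 -c "
from h import *
rep()"
```

```text
t 23.32 j [-0.29  0.33  2.09  0.6   0.25  1.34] neckframe tcp [ 0.2  -0.31 -9.7 ] phi -124.6 axis [ 0.003 -0.002 -1.   ] F [ 5.2 -1.5  3.9] M [-0.29 -0.4  -0.01] op 0.585 tcp [567.3 -58.3 177.4]
```

Emit:
{"name": "jog_arm", "arguments": {"targets": [{"turn": [2.5,0,-4.33],"slide": [0.3,-0.1,0.15],"claw": 40},{"turn": [0,0,0],"slide": [0,0,0],"claw": 40}]}}

```text
t: 23.58
eef_pos: [567.8, -58.6, 177.7]
tcp_rot: [-2.789, -0.399, -0.764]
ft_force: [2.9, -2.1, 5.5]
opening: 0.582
grip_force: 30.0
```

```bash
python3 -c "
from h import *
rep()"
```

```text
t 23.57 j [-0.29  0.33  2.09  0.6   0.25  1.43] neckframe tcp [ 0.78 -0.62 -9.72] phi -129.6 axis [ 0.003 -0.003 -1.   ] F [ 5.3 -2.1  3.3] M [-0.35 -0.46 -0.11] op 0.582 tcp [567.8 -58.6 177.7]
```

Emit:
{"name": "jog_arm", "arguments": {"targets": [{"turn": [2,0,-3.46],"slide": [0.1,0,0.05],"claw": 40},{"turn": [0,0,0],"slide": [0,0,0],"claw": 40}]}}

```text
t: 23.82
eef_pos: [568.2, -58.9, 177.9]
tcp_rot: [-2.762, -0.375, -0.834]
ft_force: [4.0, -4.3, 6.7]
opening: 0.587
grip_force: 30.0
```

```bash
python3 -c "
from h import *
s,T,F=rep();print(s['moment'],s['tau'].round(2))"
```

```text
t 23.82 j [-0.29  0.33  2.09  0.6   0.25  1.5 ] neckframe tcp [ 1.2  -0.86 -9.71] phi -133.6 axis [ 0.004 -0.003 -1.   ] F [ 6.9 -4.3  3.8] M [-0.67 -0.79 -0.03] op 0.587 tcp [568.2 -58.9 177.9]
[-0.55938119 -0.78998938 -0.36316521] [  1.78 -41.05 -14.49   0.08   0.79   0.4 ]
```

Run:
```python
from h import *
s,T,F=rep()
def circ(r,z,T,F): a=np.linspace(0,2*np.pi,60); return np.c_[r*np.cos(a),r*np.sin(a),0*a+z]@F.T+T
h=np.radians(60*np.arange(7)); G=T@np.diag([1,-1,-1])
hx=lambda C,z:np.c_[32.33*np.cos(h),32.33*np.sin(h),0*h+z]@G.T+C
C=s["eef_pos"]+T@[1.3,0,5.7]
out=[]
for c,(u,v) in(("side",(274,160)),("top",(306,180))):
    d=read_camera(c);cv2.imwrite(f"pics/{c}_t.png",d["frame"]);w=20;k=300/(2*w)
    im=cv2.convertScaleAbs(cv2.resize(d["frame"][v-w:v+w,u-w:u+w],(300,300),interpolation=cv2.INTER_CUBIC),alpha=1.4)
    a=im.copy()
    for X in (hx(C,0),hx(C,30),np.array([C+G@[0,-25,30],C+G@[0,25,30]])): cv2.polylines(a,[((proj(d,X)-[u-w,v-w]+.5)*k*8).astype(np.int32)],False,(255,255,0),1,cv2.LINE_AA,3)
    out.append(np.vstack([im,a]))
cv2.imwrite("pics/g7.png",np.hstack(out))
```

```text
t 23.82 j [-0.29  0.33  2.09  0.6   0.25  1.5 ] neckframe tcp [ 1.2  -0.86 -9.71] phi -133.6 axis [ 0.004 -0.003 -1.   ] F [ 6.9 -4.3  3.8] M [-0.67 -0.79 -0.03] op 0.587 tcp [568.2 -58.9 177.9]
```

View pics/g7.png

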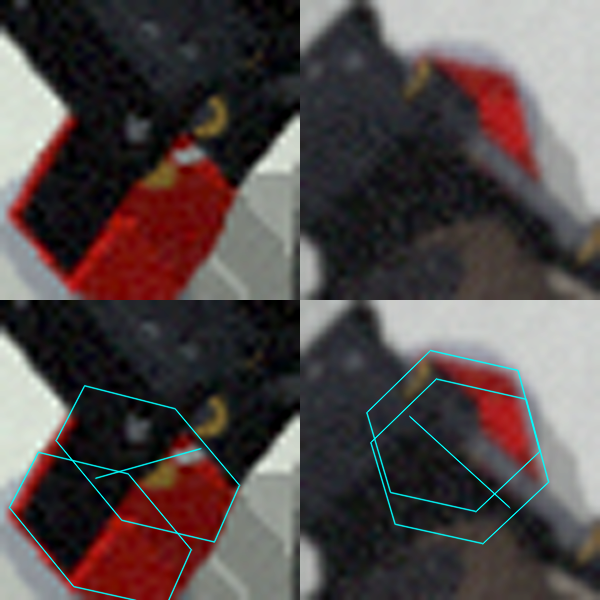

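Side crop: the hex model at the tool's angle fits the red cap, with corners at (10,212), (73,285) and (238,185). So the cap turns with the gripper and sits down. The sideways drift suggests one lug tightened first. I'll release to let the cap settle, re-centre, regrip and test for snugness.

Emit:
{"name": "jog_arm", "arguments": {"targets": [{"turn": [0,0,0],"slide": [0,0,0],"claw": 66},{"turn": [0,0,0],"slide": [0,0,0],"claw": 72},{"turn": [0,0,0],"slide": [0,0,0],"claw": 72}]}}

```text
t: 24.3
eef_pos: [566.2, -57.6, 176.3]
tcp_rot: [-2.763, -0.368, -0.837]
ft_force: [-0.1, 0.5, -1.0]
opening: 0.715
grip_force: 0.0
```

```bash
python3 -c "
from h import *
rep()"
```

```text
t 24.3 j [-0.29  0.34  2.09  0.6   0.25  1.5 ] neckframe tcp [ -1.31   0.4  -10.15] phi -133.8 axis [-0.001 -0.    -1.   ] F [-0.6  0.5 -0.8] M [-0.06  0.44 -0.03] op 0.715 tcp [566.2 -57.6 176.3]
```

Emit:
{"name": "jog_arm", "arguments": {"targets": [{"turn": [0,0,0],"slide": [1.05,-0.5,0.95],"claw": 70},{"turn": [0,0,0],"slide": [0,0,0],"claw": 62},{"turn": [0,0,0],"slide": [0,0,0],"claw": 50},{"turn": [0,0,0],"slide": [0,0,0],"claw": 40},{"turn": [0,0,0],"slide": [0,0,0],"claw": 40}]}}

```text
t: 24.92
eef_pos: [567.6, -58.2, 177.5]
tcp_rot: [-2.762, -0.368, -0.839]
ft_force: [0.9, 1.0, -0.8]
opening: 0.587
grip_force: 30.0
```

```bash
python3 -c "
from h import *
rep()"
```

```text
t 24.93 j [-0.29  0.33  2.09  0.59  0.25  1.51] neckframe tcp [ 0.5  -0.22 -9.72] phi -133.9 axis [-0.001 -0.001 -1.   ] F [ 0.4  1.  -1.1] M [0.17 0.3  0.02] op 0.587 tcp [567.6 -58.2 177.5]
```

Emit:
{"name": "jog_arm", "arguments": {"targets": [{"turn": [3,0,-5.2],"slide": [0,0,0],"claw": 40},{"turn": [0,0,0],"slide": [0,0,0],"claw": 40}]}}

```text
t: 25.18
eef_pos: [567.9, -58.6, 177.7]
tcp_rot: [-2.726, -0.328, -0.942]
ft_force: [2.5, -1.9, -1.4]
opening: 0.588
grip_force: 30.0
```

```bash
python3 -c "
from h import *
rep()"
```

```text
t 25.18 j [-0.29  0.33  2.09  0.59  0.25  1.62] neckframe tcp [ 0.84 -0.59 -9.73] phi -140.0 axis [ 0.    -0.001 -1.   ] F [ 1.5 -1.9 -2.5] M [-0.19 -0.02 -0.29] op 0.588 tcp [567.9 -58.6 177.7]
```

```bash
python3 -c "
from h import *
s,T,F=rep();print(s['tau'][3:].round(2))"
```

```text
t 25.18 j [-0.29  0.33  2.09  0.59  0.25  1.62] neckframe tcp [ 0.84 -0.59 -9.73] phi -140.0 axis [ 0.    -0.001 -1.   ] F [ 1.5 -1.9 -2.5] M [-0.19 -0.02 -0.29] op 0.588 tcp [567.9 -58.6 177.7]
[-0.16 -0.49  0.46]
```

Emit:
{"name": "jog_arm", "arguments": {"targets": [{"turn": [3,0,-5.2],"slide": [0,0,0],"claw": 40},{"turn": [0,0,0],"slide": [0,0,0],"claw": 40}]}}

```text
t: 25.42
eef_pos: [568.1, -58.7, 177.8]
tcp_rot: [-2.696, -0.285, -1.042]
ft_force: [4.3, -1.8, -2.2]
opening: 0.587
grip_force: 30.0
```

```bash
python3 -c "
from h import *
s,T,F=rep();print(s['tau'][3:].round(2))"
```

```text
t 25.43 j [-0.29  0.33  2.09  0.59  0.25  1.72] neckframe tcp [ 1.04 -0.7  -9.75] phi -145.9 axis [ 0.    -0.001 -1.   ] F [ 2.6 -1.8 -4.1] M [-0.16 -0.18 -0.4 ] op 0.587 tcp [568.1 -58.7 177.8]
[-0.31 -0.27  0.18]
```

Emit:
{"name": "jog_arm", "arguments": {"targets": [{"turn": [0,0,0],"slide": [0,0,0],"claw": 40},{"turn": [0,0,0],"slide": [0,0,0],"claw": 40}]}}

```text
t: 25.68
eef_pos: [568.0, -58.6, 177.8]
tcp_rot: [-2.696, -0.285, -1.041]
ft_force: [4.7, -2.3, -2.9]
opening: 0.587
grip_force: 30.0
```

Run:
```python
from h import *
s,T,F=rep();print(s['tau'][3:].round(2))
# orientation of cap seen in side image: red-mask vs hex model at several phi and centre shifts
d=read_camera("side"); hsv=cv2.cvtColor(d["frame"],cv2.COLOR_BGR2HSV); m=cv2.inRange(hsv,(0,120,40),(6,255,255))|cv2.inRange(hsv,(172,120,40),(180,255,255))
v0,v1,u0,u1=135,190,245,300; m=m[v0:v1,u0:u1]; print("red",cv2.countNonZero(m))
val=hsv[v0:v1,u0:u1,2]; bright=(hsv[v0:v1,u0:u1,1]<60)&(val>110) # shoulder/background
S=6; res=[]
for ph in range(-175,-95,5):
  best=(9e9,)
  for sx in(-1.5,0,1.5):
   for sy in(-1.5,0,1.5):
    h=np.radians(60*np.arange(6)+30+ph); P=np.vstack([np.c_[32.33*np.cos(h),32.33*np.sin(h),0*h+z] for z in(-15.5,14.5)])+[sx,sy,0]
    X=(proj(d,P@F.T+RIM)-[u0,v0]+.5)*S; im=np.zeros(((v1-v0)*S,(u1-u0)*S),np.uint8); cv2.fillConvexPoly(im,cv2.convexHull(X.astype(np.int32)),255)
    c=cv2.resize(im,(u1-u0,v1-v0),interpolation=cv2.INTER_AREA)/255.
    e=((1-c)*(m>0)).sum()+(c*bright).sum(); best=min(best,(round(e,1),sx,sy))
  res.append((ph,)+best)
print(*res,sep="\n")
```

```text
t 25.68 j [-0.29  0.33  2.09  0.59  0.25  1.72] neckframe tcp [ 1.   -0.57 -9.75] phi -145.9 axis [ 0.    -0.001 -1.   ] F [ 2.6 -2.3 -4.9] M [-0.23 -0.29 -0.31] op 0.587 tcp [568.  -58.6 177.8]
[-0.13 -0.11 -0.33]
red 350
(-175, np.float64(27.1), 0, 1.5)
(-170, np.float64(27.0), 0, 1.5)
(-165, np.float64(25.8), 0, 1.5)
(-160, np.float64(23.9), 0, 1.5)
(-155, np.float64(21.4), 1.5, 1.5)
(-150, np.float64(16.8), 1.5, 1.5)
(-145, np.float64(16.7), 1.5, 1.5)
(-140, np.float64(20.4), 1.5, 1.5)
(-135, np.float64(23.2), 1.5, 1.5)
(-130, np.float64(24.7), 0, 1.5)
(-125, np.float64(26.0), 0, 1.5)
(-120, np.float64(26.5), 0, 1.5)
(-115, np.float64(27.1), 0, 1.5)
(-110, np.float64(27.0), 0, 1.5)
(-105, np.float64(25.8), 0, 1.5)
(-100, np.float64(23.9), 0, 1.5)
```

Emit:
{"name": "jog_arm", "arguments": {"targets": [{"turn": [0,0,0],"slide": [0,0,0],"claw": 66},{"turn": [0,0,0],"slide": [0,0,0],"claw": 85},{"turn": [0,0,0],"slide": [0,0,0],"claw": 85},{"turn": [0,0,0],"slide": [-5,0,8.7],"claw": 85},{"turn": [0,0,0],"slide": [-10,0,17.3],"claw": 85}]}}

```text
t: 26.35
eef_pos: [552.0, -58.2, 203.6]
tcp_rot: [-2.698, -0.283, -1.041]
ft_force: [0.3, 0.2, 0.2]
opening: 0.846
grip_force: 0.0
```

Emit:
{"name": "jog_arm", "arguments": {"targets": [{"turn": [0,0,0],"slide": [-20,0,34.6],"claw": 85},{"turn": [0,0,0],"slide": [-25,15,43],"claw": 85},{"turn": [0,0,0],"slide": [-30,45,10],"claw": 85},{"turn": [0,0,0],"slide": [-20,55,0],"claw": 85},{"turn": [0,0,0],"slide": [0,60,0],"claw": 85}]}}

```text
t: 26.98
eef_pos: [457.9, 104.5, 293.2]
tcp_rot: [-2.692, -0.275, -1.022]
ft_force: [-0.1, 0.5, -1.4]
opening: 0.849
grip_force: 0.0
```

Run:
```python
from h import *
s,T,F=rep()
ds=[read_camera(c) for c in("side","top")]
def model(d,p,S=6,box=None):
    x,y,z,ph=p; h=np.radians(60*np.arange(6)+30+ph); P=np.vstack([np.c_[32.33*np.cos(h)+x,32.33*np.sin(h)+y,0*h+zz+z] for zz in(0,30)])
    u0,u1,v0,v1=box; X=(proj(d,P@F.T+RIM)-[u0,v0]+.5)*S; im=np.zeros(((v1-v0)*S,(u1-u0)*S),np.uint8); cv2.fillConvexPoly(im,cv2.convexHull(X.astype(np.int32)),255)
    return cv2.resize(im,(u1-u0,v1-v0),interpolation=cv2.INTER_AREA)/255.
obs=[]
for d,b in zip(ds,((240,305,130,195),(285,330,155,205))):
    u0,u1,v0,v1=b; hsv=cv2.cvtColor(d["frame"][v0:v1,u0:u1],cv2.COLOR_BGR2HSV)
    m=(cv2.inRange(hsv,(0,110,30),(8,255,255))|cv2.inRange(hsv,(170,110,30),(180,255,255)))
    cs=cv2.findContours(m,cv2.RETR_EXTERNAL,cv2.CHAIN_APPROX_NONE)[0]; k=max(cs,key=cv2.contourArea); f=np.zeros_like(m); cv2.drawContours(f,[cv2.convexHull(k)],-1,1,-1); obs.append((d,b,f))
from scipy.optimize import minimize
cost=lambda p:sum(np.abs(model(d,p,box=b)-f).sum() for d,b,f in obs)
for ph in(-145,-130,-115):
    r=minimize(cost,[0,0,-15,ph],method="Nelder-Mead",options=dict(initial_simplex=np.array([0,0,-15,ph])+np.vstack([np.zeros(4),np.diag([2,2,3,10])]),maxiter=200))
    print(ph,r.x.round(2),round(r.fun,1))
for d,b,f in obs:  # white bars
    u0,u1,v0,v1=b; hsv=cv2.cvtColor(d["frame"][v0:v1,u0:u1],cv2.COLOR_BGR2HSV)
    w=((hsv[...,1]<90)&(hsv[...,2]>100)&(cv2.erode(f,np.ones((3,3),np.uint8))>0)).astype(np.uint8)
    n,l,st,c=cv2.connectedComponentsWithStats(w); o=np.argsort(-st[1:,4])[:2]+1; cc=c[o]+[u0,v0]
    q=[least_squares(lambda p:proj(d,F@[p[0],p[1],r.x[2]+30]+RIM)[0]-k,[0,0]).x for k in cc]
    print("bars",cc.round(1),st[o,4],np.round(q,1), [round(np.degrees(np.arctan2(*(q[0]-q[1])[::-1])),1)] if len(q)>1 else "")
for n,c in(("funnel","side"),("bottle","side"),("cap","side"),("die_steel","side"),("oil_cup","top"),("loupe","side"),("die_brass","side")): print(n,[(np.round(x["xy"]),round(x["conf"],2)) for x in look_for(n,c)[:2]])
a=cv2.resize(ds[0]["frame"][110:200,235:355],None,fx=5,fy=5,interpolation=cv2.INTER_CUBIC); cv2.imwrite("pics/fin.png",a)
```

```text
t 26.98 j [ 0.1   0.01  2.12 -0.07  0.49  2.69] neckframe tcp [-36.71 162.52 145.3 ] phi -145.2 axis [-0.002  0.018 -1.   ] F [-0.8  0.5 -1.2] M [ 0.06  0.54 -0.01] op 0.849 tcp [457.9 104.5 293.2]
-145 [ 1.9300e+00 -8.0000e-02 -1.6100e+01 -1.4494e+02] 55.1
-130 [   2.25    0.29  -16.17 -146.15] 56.8
-115 [  1.36  -0.78 -16.79 -84.45] 54.3
bars [[266.8 161.6]
 [279.5 161.5]] [9 6] [[ 17.5   7.9]
 [-14.3 -12.5]] [np.float64(32.7)]
bars [[302.4 175.8]
 [310.  187. ]] [11  7] [[ 16.4  10.2]
 [-15.3 -10.9]] [np.float64(33.7)]
funnel [(array([298., 157.]), 0.57)]
bottle [(array([323., 164.]), 0.54)]
cap [(array([233., 206.]), 0.64), (array([272., 165.]), 0.62)]
die_steel [(array([296., 157.]), 0.69)]
oil_cup [(array([384., 250.]), 0.67)]
loupe [(array([308., 339.]), 0.91)]
die_brass [(array([376., 361.]), 0.65)]
```

Emit:
{"name": "jog_arm", "arguments": {"targets": [{"turn": [-5,0,8.66],"slide": [0,0,0],"claw": 85},{"turn": [-5,0,8.66],"slide": [0,0,0],"claw": 85},{"turn": [-5,0,8.66],"slide": [0,0,0],"claw": 85},{"turn": [0,0,0],"slide": [0,0,0],"claw": 85}]}}

```text
t: 27.92
eef_pos: [459.7, 102.7, 291.9]
tcp_rot: [-2.891, -0.45, -0.504]
ft_force: [0.0, -1.5, 0.3]
opening: 0.85
grip_force: 0.0
```

Run:
```python
from h import *
s,T,F=rep(); ds=[read_camera(c) for c in("side","top")]
ob=[cmask(d,u,3,14,smin=150,vmin=40,win=22) for d,u in zip(ds,((322,140),(384,226)))]; print(ob)
r=least_squares(lambda p:np.concatenate([sil(d,FUN[2:],p,np.eye(3))[0]-c for d,(c,a) in zip(ds,ob)]),[440,-282,77],diff_step=1e-2)
print("funnel",r.x.round(1),r.fun.round(2),[sil(d,FUN[2:],r.x,np.eye(3))[1] for d in ds])
d=ds[0]; hsv=cv2.cvtColor(d["frame"],cv2.COLOR_BGR2HSV)[125:180,262:300]
w=cv2.inRange(hsv,(0,0,110),(180,80,255)); print("bars rows ok; cap angle fixed" if w.any() else "")
```

```text
t 27.93 j [ 0.1   0.02  2.11 -0.07  0.5   2.17] neckframe tcp [-35.78 160.7  143.26] phi -115.8 axis [-0.013  0.013 -1.   ] F [ 0.2 -1.5  0.3] M [-0.    0.39 -0.02] op 0.85 tcp [459.7 102.7 291.9]
[(array([319.98996656, 130.00334448]), np.int32(299)), (array([386.09615385, 225.88782051]), np.int32(312))]
funnel [ 442.  -286.2   75.5] [ 0.51  0.04  0.05 -0.53] [361.6875, 369.171875]
bars rows ok; cap angle fixed
```

```bash
python3 -c "
from cell import *
print(job_done())"
```

```text
the job is handed in; nothing more can be done
None
```

The job is handed in: the funnel stands in the bottle, and the red cap dropped at the thread start before I drove it forward. It sits at about full depth and roughly 135–145° past the thread start, beyond the 120° home mark. I never felt a clear tightening torque, so snug is inferred from depth and angle. The arm is clear, and I didn't re-check every tool at the end.

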